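Weigh the sample canister on the sprung hook

TASK

Weigh the sealed sample canister on the bench balance: hang it by its bail in the seat of the sprung hook and ease it down until the hook carries all of it, so that it is let go without a drop, jerk or bounce and without driving the hook to the bottom of its travel. Once it hangs free and quite still, press the read key on top of the balance fully down and let it up, leaving the canister hanging. Leave the other things on the bench alone.

Things in the scene. Friction and masses are not known exactly. Their poses are not given: they have to be found in the camera images.
- canister: Loose steel canister, 60 mm across, 60 mm high, upright on the bench, weight unknown (0.275 to 0.825 kg). Origin: centre of underside, z up. On it stands a square bail in its y-z plane, 16 mm thick (x): opening 44 mm wide (y), from 60 to 105 mm above the origin; uprights 8 mm wide; top bar 60 mm long, 105 to 113 mm. A half turn changes nothing.
- canister_tab (a point): Grip point on the canister's grey plastic tab, which stands on the bail's top bar: 145 mm above the canister's underside. The tab is 14 mm wide (y), 20 mm long (x), from 113 to 160 mm above the underside; grip it across the 14 mm, on its y sides. Axes as the canister's.
- canister_bail (a point): Middle of the underside of the bail's top bar, 105 mm above the canister's underside: this rests on the hook seat.
- balance: Fixed bench balance. Origin at bench level under its post, z up; its x axis points from the hook's free end to the post. White housing x -45 to 45, y -140 to 50 mm, top 120 mm above the bench; dark foot plate 12 mm high, x -185 to 65 mm. A steel post 16 mm thick rises at the origin and carries the hook arm; nothing stands above the arm.
- hook_seat (a point): Centre of the seat's flat top, 130 mm from the post, 250 mm above the bench unloaded; moves with the hook, axes as the balance's. The hook is a level bar 20 mm wide, 12 mm high, reaching out along -x. Seat 22 mm long (x), between an upturned end lip (8 thick, 10 mm high) and a like shoulder (10 thick). Pass the bail over the free end along +x, above the lip, and lower its bar into the seat.
- hook (a joint): How far the hook has dipped, m: 0 unloaded, bottom stop 0.11. Sprung, lightly damped: 80 N per m after 0.3 N preload, about 12 mm per 100 g, so the canister dips it 30 to 97 mm; let go out of balance it bobs at about 2 Hz and settles in about 2 s.
- key (a joint): Travel of the read key, in m: 0 up, 0.006 fully down; sprung, about 4 N for full travel.
- key_top (a point): Centre of the top face of the round read key, 28 mm across, on the housing's top 100 mm to the -y side of the post; pressed straight down.
- tin: Bystander: steel tin 62 mm across, 76 mm high with a small knob and no bail; origin at the centre of its underside. It may stand in either of two places, the canister in the other.
- reagent: Bystander: amber bottle 64 mm across, 130 mm high; origin at the centre of its underside.
- beaker: Bystander: glass beaker 68 mm across, 85 mm high; origin at the centre of its underside.
Mind the look-alikes: they are no part of the job. Leave any yellow look-alike of the canister alone.

How it is judged:
On the way, in this order (a step that is already met when the one before it is completed fails the run):
1. the canister hangs free in the hook seat, no longer held, and has come to rest (horizontal distance between canister_bail and hook_seat below 0.01 m and z of canister_bail in the frame of hook_seat below 0.003 m and value of joint hook above 0.025 m and contact force between the fingers and canister below 0.05 N and linear speed of canister below 0.02 m/s and velocity of joint hook between -0.01 and 0.01 m/s), for 0.6 s.
2. the read key is pressed fully down (value of joint key above 0.0045 m), for 0.05 s.
At the end, for the whole second after the job is handed in: The canister hangs upright (within 0.15 rad) and still (under 30 mm/s) with its bail's bar down on the hook's seat (under 3 mm above it, its middle within 10 mm of the seat's centre), the hook dipped by more than 25 mm, and the read key is up again (within 1.5 mm) (horizontal distance between canister_bail and hook_seat below 0.01 m and z of canister_bail in the frame of hook_seat below 0.003 m and value of joint hook above 0.025 m and angle between canister's own z axis and vertical below 0.15 rad and linear speed of canister below 0.03 m/s and value of joint key below 0.0015 m); the robot touches nothing.
It fails at once if the hook is jerked, dropped on or left to bounce: it moves faster than 0.09 m/s (velocity of joint hook above 0.09 m/s or velocity of joint hook below -0.09 m/s).
It fails at once if the hook is driven down to its bottom stop (past 106 mm) (value of joint hook above 0.106 m).
It fails at once if the read key is pressed while the hook is unloaded or still moving, or the canister is held (value of joint key above 0.003 m and (value of joint hook below 0.025 m or velocity of joint hook above 0.03 m/s or velocity of joint hook below -0.03 m/s or contact force between the fingers and canister above 0.1 N)).
It fails at once if the tin, bottle or beaker is shifted by more than 20 mm (distance of any of tin, reagent, beaker from where it was at the start of the episode above 0.02 m).
It also fails if it takes over 67 s, if anything falls off the work surface, if the arm or the gripper's body presses on something with over 40 N, if the wrist force passes 120 N, or if a joint passes its speed limit or range.

ROBOT

A 7-joint arm with a two-finger parallel gripper is mounted at the origin on the work surface. World frame = base frame: x ahead of the robot, y to its left, z up, the work surface at z = 0. Lengths are in m, angles in rad, forces in N, time in s.
With the tool pointing down it reaches from about 0.35 to 0.9 m from the base axis. Payload 7.2 kg.
Tool frame: the origin (TCP) lies on the centre line of the jaws, within the pads' length; the fingertips stand r.nose_length ahead of it and the grasp point (between the pads) lies 6 mm ahead of it (r.nose_length is the distance from the TCP to the fingertips, in m); x points along the fingers, y is the direction in which the jaws open and shut, and the axes are right-handed (so a half turn about x gives the same grasp; the last joint's range is limited). The gripper opens to 85 mm and grips with 20 to 120 N. Pads are 22 mm wide; open, the fingers measure 114 mm over their backs; the gripper's body (76 mm by 85 mm) begins 54 mm behind the grasp point. The pads swing forward as they close: fully open they stand 13 mm farther back than shut.
Start: joints at [1.264, 0.411, -0.013, 1.596, 0.006, 1.134, -0.082], TCP at [0.148, -0.607, 0.256] pointing down, gripper open.
Joint ranges: [-2.95, 2.95], [-0.29, 1.99], [-1.47, 1.44], [0.14, 2.54], [-1.03, 4.17], [0.13, 1.85], [-2.86, 2.86]. Speed limits (rad/s): [2.39, 2.39, 3.01, 3.01, 3.14, 3.14, 3.14].

INTERFACE

Orientations are given as a unit quaternion [w, x, y, z].
In Python, from station import r gives the robot as it stands.
- The arm moves only by the tool step_arm, never from a script. Its argument "targets" is a list of rows, each a list of 3 entries, a list of its own where there are three numbers: the shift along the tool's x, y, z in mm, then the turn, a rotation vector about the tool's x, y, z in rad, then the closure in counts, from 0 (fully open) to 255 (shut). In form: [[[dx, dy, dz], [ax, ay, az], hand], ...]. A call has exactly 8 rows; each row is the pose to reach, as a shift and turn from the pose commanded when the call began, along the tool's axes at that moment; what a row does not reach only later rows make up. A row lasts 1/10 s, in which the tool goes at most 50 mm and 8.59 degrees, less where a joint would pass 70% of its speed; a pose out of reach is approached as far as the arm can. A call with a gripper value outside its range is refused whole. The fingers move at their own pace and stop on an object; the grip force is fixed at half the most. Time passes only in rows, so rows that repeat a pose let the fingers close, or fill a call up. It gives the time, the measured TCP pose, the force and the opening at its end, in the units of the state.
- r.get_obs(): the state, without advancing time (a new reading comes with each control period).
- r.snapshot(name): name is "scene" or "side" or "wrist"; returns the picture (480x640x3 uint8, red, green, blue); there is no depth.
- r.camera_info(name): a dict with "mtx" (3x3 intrinsics, pixels), "world_from_camera" (4x4, takes a point from camera to world coordinates); the wrist camera has in their place "tool_from_camera" (4x4, takes a point from camera to tool coordinates, whose origin is the TCP and whose axes are the tool frame's). Camera axes: x right, y up, looking along -z (the intrinsics and any distortion apply to the point x, -y, -z); pixel columns grow to the right and rows downward; lengths in m; the calibration is good to about 2 mm. The wrist camera is an equidistant fisheye: a pixel r from the principal point sees the ray r / f radians off the axis. A picture is of the moment at which its call begins: read the wrist's pose just before it. camera_info takes no time and is no camera call.
- r.job_done(): hands the job in, once; it reports no verdict.
The state is a dict: "time_s": time; "joint_pos": joint angles; "qvel": joint speeds; "tau": joint torques, N m; "position": TCP position; "tool_rot": TCP orientation; "wrist_force": force on the tool from outside, world axes, zero at the start; "moment": the same for the moment, N m; "width": opening from 0.0 (shut) to 1.0 (fully open).
Only numpy, scipy, OpenCV 4.12 (cv2) and the standard library are available. Lean on these libraries where they do the work, as an engineer would, in place of code of your own. Each camera call takes 0.05 s, during which the arm holds its last target. There are 200 camera calls.

## Working session

There is one attempt and no reset: what is moved stays moved. The work goes in short steps, Python scripts to look and compute and a tool call to move; the robot and the scene stay as the last step left them, time stands still between calls to the robot, and variables do not carry over. Pictures are saved under pics/ and viewed, about 8 in all and at most 12, crops included, and the job is handed in when it is done.

Besides the shell and the picture viewer there is one more tool, called after "Request:" by a JSON object that holds its "op" and its "data", one argument or row to a line. step_arm: Moves the arm, as the interface text tells. Its arguments: {"type":"object","properties":{"targets":{"type":"array","items":{"type":"array"}}},"required":["targets"]}

```bash
mkdir -p pics; ls; python3 - <<'E'
from station import r
import cv2,numpy as np
o=r.get_obs()
for k,v in o.items(): print(k,np.round(v,4))
print(r.nose_length)
for n in("scene","side","wrist"):
    c=r.camera_info(n)
    for k,v in c.items(): print(n,k,np.round(np.array(v),4).tolist() if not isinstance(v,str) else v)
a=r.snapshot("scene");b=r.snapshot("side")
cv2.imwrite("pics/scene0.png",a[...,::-1]);cv2.imwrite("pics/side0.png",b[...,::-1])
E
```

```text
pics
time_s 0.0
joint_pos [ 1.2638  0.4119 -0.0127  1.597   0.0056  1.1343 -0.0822]
qvel [-0.0003 -0.0014 -0.0007  0.0004 -0.0019 -0.     -0.0006]
tau [-9.00000e-04 -6.00624e+01  6.81900e-01 -2.99420e+01  1.39000e-02
  1.05000e-02  0.00000e+00]
position [ 0.1477 -0.6068  0.2555]
tool_rot [-0.0837 -0.702  -0.0848  0.7022]
wrist_force [-0.1132 -0.737  -0.3724]
moment [-0.02    0.0323 -0.0177]
width 0.9964
0.025
scene mtx [[516.4366, 0.0, 324.5779], [0.0, 516.4366, 239.4412], [0.0, 0.0, 1.0]]
scene world_from_camera [[0.5821, -0.6625, 0.4715, 1.1517], [0.813, 0.4653, -0.3499, -0.478], [0.0124, 0.587, 0.8095, 1.1929], [0.0, 0.0, 0.0, 1.0]]
side mtx [[444.2834, 0.0, 316.3156], [0.0, 444.2834, 238.2037], [0.0, 0.0, 1.0]]
side world_from_camera [[-0.997, 0.0666, -0.0388, 0.5336], [-0.0739, -0.6815, 0.7281, 0.7092], [0.022, 0.7288, 0.6844, 0.8483], [0.0, 0.0, 0.0, 1.0]]
wrist mtx [[371.6483, 0.0, 318.0045], [0.0, 371.6483, 239.2661], [0.0, 0.0, 1.0]]
wrist tool_from_camera [[0.0008, 0.3058, -0.9521, -0.1167], [1.0, 0.0002, 0.0009, -0.001], [0.0004, -0.9521, -0.3058, -0.0787], [0.0, 0.0, 0.0, 1.0]]
```

View pics/scene0.png

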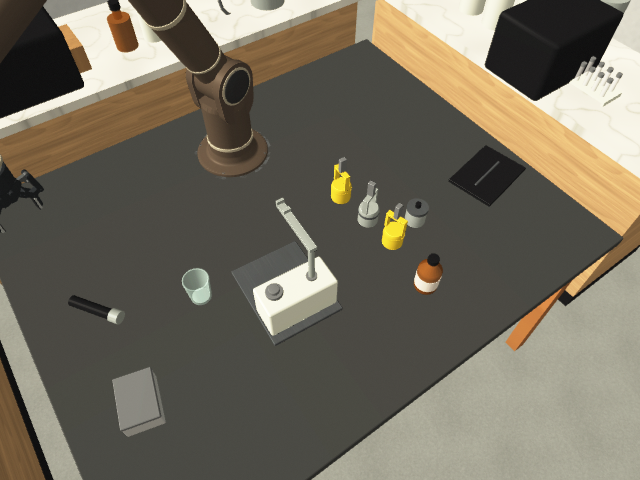

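View pics/side0.png

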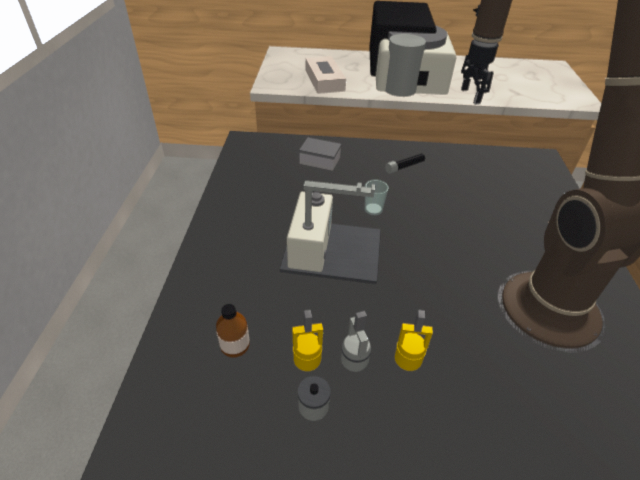

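Canister candidates: the grey one with a bail at scene (369,208) / side (355,345). Look-alikes are yellow at scene (341,185), yellow at scene (394,230), and the tin with no bail at scene (417,213). By the description I choose the grey one with the bail and tab, and I'll check it in one close montage.

```bash
python3 - <<'E'
import cv2,numpy as np
a=cv2.imread("pics/scene0.png");b=cv2.imread("pics/side0.png")
def crop(im,x,y,w,h,s):
    o=cv2.resize(im[y:y+h,x:x+w],(w*s,h*s),interpolation=cv2.INTER_CUBIC)
    for i in range(0,w,10): cv2.line(o,(i*s,0),(i*s,6 if (x+i)%50 else 14),(0,0,255),1)
    for i in range(0,h,10): cv2.line(o,(0,i*s),(6 if (y+i)%50 else 14,i*s),(0,0,255),1)
    cv2.putText(o,f"{x},{y}",(20,26),0,.4,(0,255,0),1); return o
m=np.vstack([np.hstack([crop(a,340,170,80,60,5),crop(b,315,305,80,75,5)[:300]]),np.hstack([crop(a,270,190,80,60,5)[:300],crop(b,300,175,80,60,5)])])
cv2.imwrite("pics/crop1.png",m)
E
```

```text
(no output)
```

View pics/crop1.png

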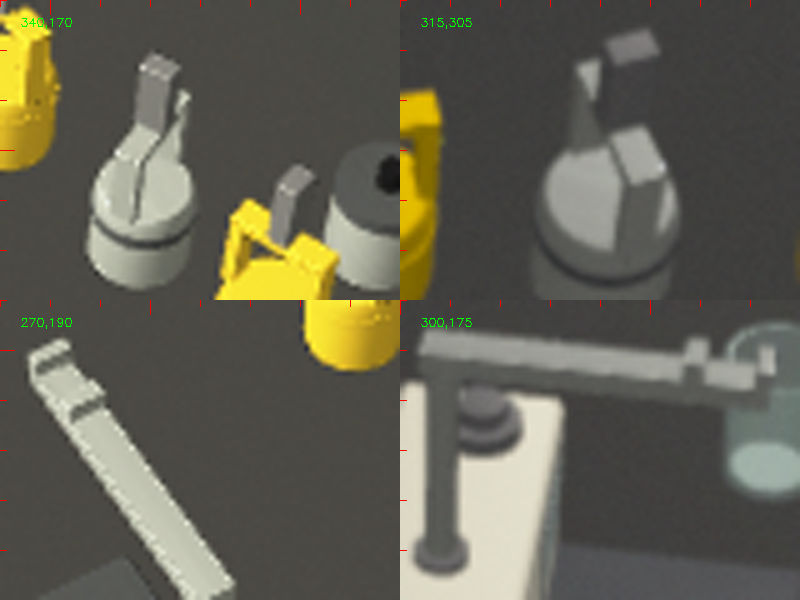

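```bash
cat > h.py <<'E'
import numpy as np,cv2
from station import r
from scipy.spatial.transform import Rotation as R
def ray(n,px):
    c=r.camera_info(n);K=np.array(c["mtx"]);T=np.array(c["world_from_camera"])
    d=np.array([(px[0]-K[0,2])/K[0,0],-(px[1]-K[1,2])/K[1,1],-1]);d=T[:3,:3]@d
    return T[:3,3],d/np.linalg.norm(d)
def tri(rays):
    A=0;b=0
    for o,d in rays: P=np.eye(3)-np.outer(d,d);A=A+P;b=b+P@o
    x=np.linalg.solve(A,b);return x,[np.linalg.norm(np.cross(x-o,d)) for o,d in rays]
def plane(n,px,z): o,d=ray(n,px);return o+d*(z-o[2])/d[2]
def proj(n,X):
    c=r.camera_info(n);K=np.array(c["mtx"]);p=np.linalg.inv(np.array(c["world_from_camera"]))@np.r_[X,1]
    q=K@np.array([p[0],-p[1],-p[2]]);return q[:2]/q[2]
def toolR(o): return R.from_quat(np.array(o["tool_rot"])[[1,2,3,0]])
def wray(o,px):
    c=r.camera_info("wrist");K=np.array(c["mtx"]);T=np.array(c["tool_from_camera"])
    u=np.array([px[0]-K[0,2],px[1]-K[1,2]]);rr=np.linalg.norm(u);t=rr/K[0,0];u=u/max(rr,1e-9)
    d=T[:3,:3]@np.array([np.sin(t)*u[0],-np.sin(t)*u[1],-np.cos(t)])
    q=toolR(o);return np.array(o["position"])+q.apply(T[:3,3]),q.apply(d)
E
python3 - <<'E'
from h import *
np.set_printoptions(precision=4,suppress=True)
S=lambda x,y,ox,oy:(x/5+ox,y/5+oy)
pts={"tabtop":(S(159,67,340,170),S(233,48,315,305)),
"bar_far":(S(182,95,340,170),S(188,65,315,305)),
"bar_near":(S(134,146,340,170),S(240,153,315,305)),
"seat":(S(70,77,270,190),S(331,74,300,175)),
"lip":(S(50,55,270,190),S(366,55,300,175)),
"shoulder":(S(88,97,270,190),S(297,43,300,175)),
"key":((274,290),(316.5,198)),
"postbase":((311.5,275),(308,226)),
}
for k,(a,b) in pts.items():
    x,e=tri([ray("scene",a),ray("side",b)]);print(k,x,np.round(e,4))
# tin, beaker, reagent footprint approx
for k,a,z in(("tin",(417,213),.04),("beaker",(197,287),.04),("reagent",(428,278),.06),("y1",(341,188),.03),("y2",(394,234),.03)): print(k,plane("scene",a,z))
print(toolR(r.get_obs()).as_matrix())
E
```

```text
tabtop [0.4706 0.1813 0.1588] [0.0004 0.0004]
bar_far [0.4874 0.1844 0.1499] [0.0007 0.0007]
bar_near [0.4612 0.1786 0.0863] [0.0005 0.0005]
seat [ 0.4685 -0.0922  0.2527] [0. 0.]
lip [ 0.4552 -0.0958  0.2604] [0.0017 0.0017]
shoulder [ 0.4873 -0.0965  0.2632] [0.0031 0.0031]
key [ 0.5853 -0.2038  0.1332] [0.0004 0.0004]
postbase [ 0.5979 -0.104   0.1235] [0.0004 0.0004]
tin [0.5565 0.2922 0.04  ]
beaker [ 0.4143 -0.3367  0.04  ]
reagent [0.745  0.1585 0.06  ]
y1 [0.3477 0.176  0.03  ]
y2 [0.5711 0.1953 0.03  ]
[[-0.0005  0.2366 -0.9716]
 [ 0.0015 -0.9716 -0.2366]
 [-1.     -0.0015  0.0001]]
```

```bash
python3 - <<'E'
from h import *
np.set_printoptions(precision=4,suppress=True)
S=lambda x,y,ox,oy:(x/5+ox,y/5+oy)
for k,p in (("sc182,95",S(182,95,340,170)),("sc134,146",S(134,146,340,170))): print(k,plane("scene",p,.113))
for k,p in (("si188,65",S(188,65,315,305)),("si240,153",S(240,153,315,305))): print(k,plane("side",p,.113))
# tab top corners at z=.16
for p in ((139,67),(151,54),(180,67),(166,80)): print(plane("scene",S(*p,340,170),.16))
print()
for p in ((206,45),(247,30),(260,50),(218,66)): print(plane("side",S(*p,315,305),.16))
print()
# hook seat edges: arm side lines at z .25/.262
for p in ((30,360),(65,342),(233,590),(190,598),): print("hook sc",plane("scene",S(p[0],p[1]-300,270,190),.26))
E
```

```text
sc182,95 [0.4646 0.2079 0.113 ]
sc134,146 [0.4784 0.1629 0.113 ]
si188,65 [0.4843 0.1562 0.113 ]
si240,153 [0.4633 0.1969 0.113 ]
[0.4656 0.1717 0.16  ]
[0.462  0.1829 0.16  ]
[0.4783 0.1898 0.16  ]
[0.4813 0.1778 0.16  ]

[0.4807 0.1815 0.16  ]
[0.4649 0.1728 0.16  ]
[0.46  0.182 0.16 ]
[0.476 0.191 0.16 ]

hook sc [ 0.4542 -0.1049  0.26  ]
hook sc [ 0.4543 -0.0854  0.26  ]
hook sc [ 0.6172 -0.1027  0.26  ]
hook sc [ 0.6098 -0.1206  0.26  ]
```

Request:
{"op": "step_arm", "data": {
  "targets": [
    [[-50,0,0],[0,0,0],0],
    [[-100,0,0],[0,0,0],0],
    [[-145,-15,-15],[0.03,0,0],0],
    [[-145,-50,-47],[0.08,0,0],0],
    [[-145,-84,-79],[0.14,0,0],0],
    [[-145,-118,-111],[0.2,0,0],0],
    [[-145,-152,-143],[0.26,0,0],0],
    [[-145,-186,-175],[0.33,0,0],0]
  ]
}}

```text
time_s: 0.9
position: [0.2743, -0.3832, 0.4011]
tool_rot: [0.033, -0.706, 0.033, 0.706]
wrist_force: [1.2, -0.6, -0.3]
width: 1.001
```

Request:
{"op": "step_arm", "data": {
  "targets": [
    [[0,-43,-23],[0,0,0],0],
    [[0,-86,-46],[0,0,0],0],
    [[0,-129,-69],[0,0,0],0],
    [[0,-172,-92],[0,0,0],0],
    [[0,-215,-115],[0,0,0],0],
    [[0,-250,-134],[0,0,0],0],
    [[0,-267,-142],[0,0,0],0],
    [[0,-267,-142],[0,0,0],0]
  ]
}}

```text
time_s: 1.7
position: [0.4406, -0.1291, 0.401]
tool_rot: [0.031, -0.706, 0.03, 0.707]
wrist_force: [0.7, -1.0, -0.6]
width: 0.999
```

```bash
python3 - <<'E'
from h import *
import json
o=r.get_obs();print(o["time_s"],o["position"],o["qvel"])
a=r.snapshot("wrist");cv2.imwrite("pics/w1.png",a[...,::-1]);json.dump({k:np.array(v).tolist() for k,v in o.items()},open("w1.json","w"))
E
```

```text
1.7 [ 0.44058722 -0.12914801  0.4010076 ] [ 0.03821654 -0.00952025  0.06410858  0.01345707  0.01465688  0.00645044
  0.05275647]
```

Request:
{"op": "step_arm", "data": {
  "targets": [
    [[0,-40,0],[0,0,0],0],
    [[0,-80,0],[0,0,0],0],
    [[0,-110,0],[0,0,0],0],
    [[0,-120,0],[0,0,0],0],
    [[0,-120,0],[0,0,0],0],
    [[0,-120,0],[0,0,0],0],
    [[0,-120,0],[0,0,0],0],
    [[0,-120,0],[0,0,0],0]
  ]
}}

```text
time_s: 2.55
position: [0.4505, -0.0141, 0.4012]
tool_rot: [0.033, -0.706, 0.033, 0.706]
wrist_force: [-0.2, -0.8, 0.1]
width: 1.0
```

```bash
python3 - <<'E'
from h import *
import json
o=r.get_obs();print(o["time_s"],o["position"],o["qvel"],toolR(o).as_matrix())
a=r.snapshot("wrist");cv2.imwrite("pics/w2.png",a[...,::-1]);json.dump({k:np.array(v).tolist() for k,v in o.items()},open("w2.json","w"))
b=cv2.imread("pics/w1.png")
s=lambda im:cv2.resize(im,(400,300),interpolation=cv2.INTER_AREA)
cv2.imwrite("pics/w12.png",np.hstack([s(b),s(a[...,::-1])]))
E
```

```text
2.55 [ 0.45047464 -0.01412824  0.40116212] [-3.81416902e-03  2.40930993e-03 -9.37189337e-03  5.96646939e-05
 -2.09262862e-03 -6.74407672e-04 -3.22947989e-03] [[-2.21665419e-04 -9.34277940e-02 -9.95626033e-01]
 [-2.37894550e-04 -9.95626025e-01  9.34278462e-02]
 [-9.99999947e-01  2.57563729e-04  1.98469897e-04]]
```

View pics/w12.png

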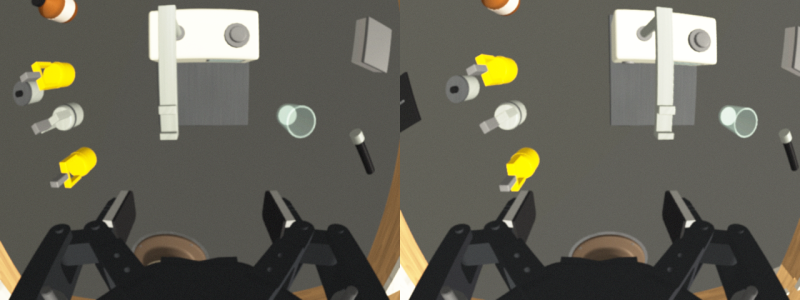

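```bash
python3 - <<'E'
import cv2,numpy as np
a=cv2.imread("pics/w1.png");b=cv2.imread("pics/w2.png")
def crop(im,x,y,w=66,h=50,s=6):
    o=cv2.resize(im[y:y+h,x:x+w],(w*s,h*s),interpolation=cv2.INTER_CUBIC)
    for i in range(0,w,10): cv2.line(o,(i*s,0),(i*s,8),(0,0,255),1)
    for i in range(0,h,10): cv2.line(o,(0,i*s),(8,i*s),(0,0,255),1)
    cv2.putText(o,f"{x},{y}",(20,26),0,.4,(0,255,0),1); return o
m=np.vstack([np.hstack([crop(a,304,235),crop(b,500,235)]),np.hstack([crop(a,50,200,),crop(b,150,200)])])
cv2.imwrite("pics/crop2.png",m)
E
```

```text
(no output)
```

View pics/crop2.png

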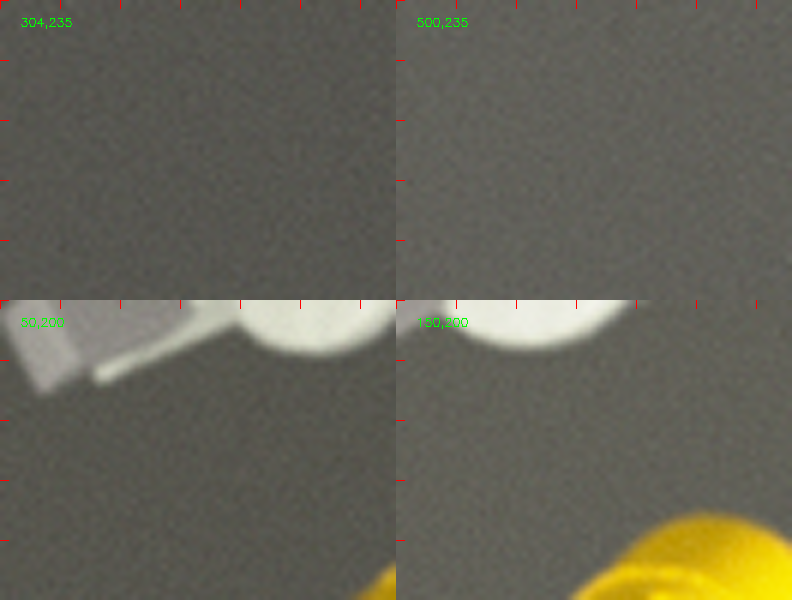

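I scaled the crop offsets wrongly (the factor is 1.6): this crop misses the hook and only clips the canister. In full pixels the hook is at about w1 (269,192) and w2 (424,192).

```bash
python3 - <<'E'
import cv2,numpy as np
a=cv2.imread("pics/w1.png");b=cv2.imread("pics/w2.png")
def crop(im,x,y,w=66,h=60,s=6,H=300):
    o=cv2.resize(im[y:y+h,x:x+w],(w*s,h*s),interpolation=cv2.INTER_CUBIC)
    for i in range(0,w,10): cv2.line(o,(i*s,0),(i*s,8),(0,0,255),1)
    for i in range(0,h,10): cv2.line(o,(0,i*s),(8,i*s),(0,0,255),1)
    cv2.putText(o,f"{x},{y}",(20,26),0,.4,(0,255,0),1); return o[:H]
m=np.vstack([np.hstack([crop(a,240,170,h=56,H=336),crop(b,395,170,h=56,H=336)]),np.hstack([crop(a,45,180,h=44,H=264),crop(b,120,180,h=44,H=264)])])
cv2.imwrite("pics/crop3.png",m)
E
```

```text
(no output)
```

View pics/crop3.png

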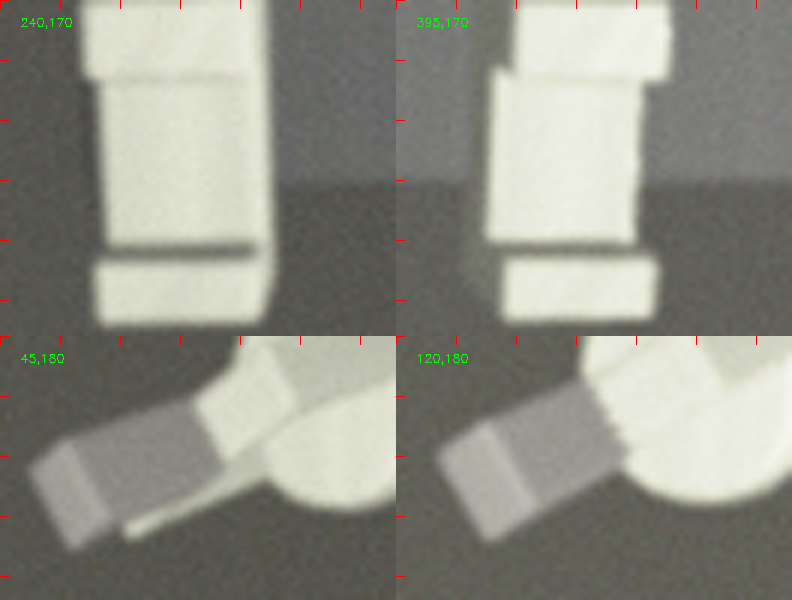

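```bash
python3 - <<'E'
from h import *
import json
np.set_printoptions(precision=4,suppress=True)
o1=json.load(open("w1.json"));o2=json.load(open("w2.json"))
def f(p,off): return ((p[0]+.5)/6-.5+off[0],(p[1]+.5)/6-.5+off[1])
H1=(240,170);H2=(395,170);C1=(45,180);C2=(120,180)
pr={"lip in L":((97,262),(110,257)),"lip out L":((97,323),(107,320)),"lip out R":((258,324),(259,320)),"sh L":((84,78),(118,79)),"sh R":((250,78),(272,80)),"seatlipL":((107,243),(90,243)),"seatlipR":((257,243),(239,243))}
P={}
for k,(a,b) in pr.items():
    x,e=tri([wray(o1,f(a,H1)),wray(o2,f(b,H2))]);P[k]=x;print(k,x,np.round(e,4))
T=[]
for a,b in zip([(28,467),(68,440),(112,520),(73,550)],[(437,457),(487,418),(538,505),(490,543)]):
    x,e=tri([wray(o1,f((a[0],a[1]-336),C1)),wray(o2,f((b[0]-396,b[1]-336),C2))]);T.append(x);print("tab",x,np.round(e,4))
T=np.array(T);print("tab centre",T.mean(0)," long dir",np.degrees(np.arctan2(*( (T[3]+T[2]-T[0]-T[1])[[1,0]]))),np.degrees(np.arctan2(*((T[1]+T[2]-T[0]-T[3])[[1,0]]))), np.linalg.norm((T[3]+T[2]-T[0]-T[1])/2),np.linalg.norm((T[1]+T[2]-T[0]-T[3])/2))
def wz(o,p,off,z):
    c,d=wray(o,f(p,off));return c+d*(z-c[2])/d[2]
for o,H,i in((o1,H1,0),(o2,H2,1)):
    print("planes",i,[ (k,wz(o,pr[k][i],H,.25 if k[:4]=="seat" else .26)[:2]) for k in pr])
for o,C,L in((o1,C1,[(28,467),(68,440),(112,520),(73,550)]),(o2,C2,[(41,457),(91,418),(142,505),(94,543)])):
    Q=np.array([wz(o,(p[0],p[1]-336),C,.16) for p in L]);print("tab@.16",Q.mean(0),np.degrees(np.arctan2(*( (Q[3]+Q[2]-Q[0]-Q[1])[[1,0]]))),np.degrees(np.arctan2(*((Q[1]+Q[2]-Q[0]-Q[3])[[1,0]]))))
E
```

```text
lip in L [ 0.4592 -0.0838  0.2575] [0.0001 0.0001]
lip out L [ 0.4517 -0.083   0.2585] [0. 0.]
lip out R [ 0.45   -0.1027  0.2589] [0.0001 0.0001]
sh L [ 0.4817 -0.0853  0.2586] [0.0001 0.0001]
sh R [ 0.4799 -0.105   0.2583] [0.0002 0.0002]
seatlipL [ 0.459  -0.0836  0.2481] [0.0002 0.0002]
seatlipR [ 0.458  -0.1027  0.2506] [0. 0.]
tab [0.4782 0.192  0.1593] [0.0005 0.0005]
tab [0.4825 0.1821 0.1558] [0.0003 0.0003]
tab [0.4651 0.1758 0.1544] [0.0005 0.0005]
tab [0.4605 0.1852 0.1583] [0. 0.]
tab centre [0.4716 0.1838 0.1569]  long dir -159.47511098517532 -65.3483604231907 0.018835259403008203 0.011276591124305334
planes 0 [('lip in L', array([ 0.4596, -0.0843])), ('lip out L', array([ 0.4521, -0.0833])), ('lip out R', array([ 0.4502, -0.1029])), ('sh L', array([ 0.482 , -0.0856])), ('sh R', array([ 0.48  , -0.1052])), ('seatlipL', array([ 0.4596, -0.0839])), ('seatlipR', array([ 0.4579, -0.1027]))]
planes 1 [('lip in L', array([ 0.46  , -0.0832])), ('lip out L', array([ 0.4521, -0.0827])), ('lip out R', array([ 0.4504, -0.1024])), ('sh L', array([ 0.4818, -0.085 ])), ('sh R', array([ 0.4805, -0.1045])), ('seatlipL', array([ 0.4594, -0.0831])), ('seatlipR', array([ 0.4578, -0.1029]))]
tab@.16 [0.4719 0.1811 0.16  ] -156.87196599076546 -71.45425456253763
tab@.16 [0.4721 0.1821 0.16  ] -156.5712330429685 -64.47389930115352
```

Both canister and hook are found: the hook seat centre is (0.470,-0.094,0.25) with yaw -5.2°, and the tab is at (0.472,0.182) with yaw +23°. Next I hover above the tab.

Request:
{"op": "step_arm", "data": {
  "targets": [
    [[10,-45,0],[-0.1,0,0],0],
    [[30,-90,-1],[-0.22,0,0],0],
    [[60,-135,-2],[-0.35,0,0],0],
    [[95,-175,-3],[-0.45,0,0],0],
    [[130,-197,-3],[-0.495,0,0],0],
    [[155,-197,-3],[-0.495,0,0],0],
    [[160,-197,-3],[-0.495,0,0],0],
    [[160,-197,-3],[-0.495,0,0],0]
  ]
}}

```text
time_s: 3.4
position: [0.4715, 0.1823, 0.2409]
tool_rot: [-0.142, -0.692, -0.141, 0.693]
wrist_force: [-0.7, 0.2, 0.5]
width: 1.005
```

```bash
python3 - <<'E'
from h import *
import json
np.set_printoptions(precision=4,suppress=True)
o=r.get_obs();print(o["position"],toolR(o).as_matrix(),o["qvel"])
a=r.snapshot("wrist");cv2.imwrite("pics/w3.png",a[...,::-1]);json.dump({k:np.array(v).tolist() for k,v in o.items()},open("w3.json","w"))
c=r.camera_info("wrist");K=np.array(c["mtx"]);T=np.linalg.inv(np.array(c["tool_from_camera"]))
def wp(X):
    p=T@np.r_[toolR(o).inv().apply(np.array(X)-o["position"]),1];d=np.array([p[0],-p[1],-p[2]]);t=np.arccos(d[2]/np.linalg.norm(d));u=d[:2]/np.linalg.norm(d[:2]);return K[:2,2]+K[0,0]*t*u
print(wp([.472,.182,.16]))
q=wp([.472,.182,.16]).astype(int);x,y=q-[66,50]
o=a[...,::-1][max(y,0):y+100,x:x+132];cv2.imwrite("pics/crop4.png",cv2.resize(o,None,fx=5,fy=5,interpolation=cv2.INTER_CUBIC));print(x,y)
E
```

```text
[0.4715 0.1823 0.2409] [[-0.0015  0.3919 -0.92  ]
 [-0.0006 -0.92   -0.3919]
 [-1.     -0.      0.0016]] [ 0.0139 -0.0339 -0.0078 -0.0328 -0.0073  0.0109  0.0055]
[320.897  264.1209]
254 214
```

View pics/crop4.png

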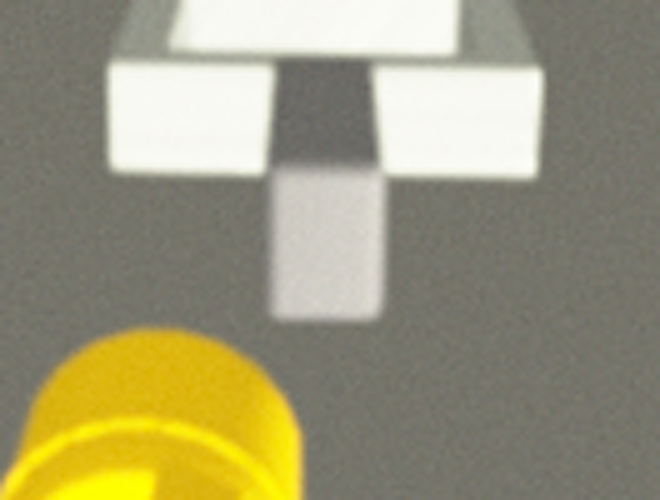

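Request:
{"op": "step_arm", "data": {
  "targets": [
    [[30,0,0],[0,0,0],0],
    [[60,0,0],[0,0,0],0],
    [[80,0,0],[0,0,0],0],
    [[90,0,0],[0,0,0],0],
    [[90,0,0],[0,0,0],0],
    [[90,0,0],[0,0,0],0],
    [[90,0,0],[0,0,0],0],
    [[90,0,0],[0,0,0],0]
  ]
}}

```text
time_s: 4.25
position: [0.4721, 0.1834, 0.1524]
tool_rot: [0.142, 0.693, 0.142, -0.692]
wrist_force: [-0.2, 0.6, -0.2]
width: 0.999
```

```bash
python3 - <<'E'
from h import *
o=r.get_obs();print(o["time_s"],o["position"],o["wrist_force"],o["moment"],o["tau"])
E
```

```text
4.25 [0.47208561 0.18339761 0.15236612] [-0.16984319  0.56421831 -0.18188661] [0.00374278 0.0321215  0.04516845] [ 2.50365300e-02 -4.83264005e+01 -7.50297278e+00 -2.40303361e+01
  9.49630339e-03  2.26769553e-03  6.85711755e-03]
```

Request:
{"op": "step_arm", "data": {
  "targets": [
    [[0,0,0],[0,0,0],120],
    [[0,0,0],[0,0,0],180],
    [[0,0,0],[0,0,0],230],
    [[0,0,0],[0,0,0],255],
    [[0,0,0],[0,0,0],255],
    [[0,0,0],[0,0,0],255],
    [[0,0,0],[0,0,0],255],
    [[0,0,0],[0,0,0],255]
  ]
}}

```text
time_s: 5.05
position: [0.4716, 0.1831, 0.1513]
tool_rot: [0.142, 0.693, 0.142, -0.693]
wrist_force: [0.7, -1.0, 1.7]
width: 0.154
```

Request:
{"op": "step_arm", "data": {
  "targets": [
    [[-8,0,0],[0,0,0],255],
    [[-30,0,0],[0,0,0],255],
    [[-65,0,0],[0,0,0],255],
    [[-105,0,0],[0,0,0],255],
    [[-145,0,0],[0,0,0],255],
    [[-175,0,0],[0,0,0],255],
    [[-190,0,0],[0,0,0],255],
    [[-190,0,0],[0,0,0],255]
  ]
}}

```text
time_s: 5.85
position: [0.4717, 0.1839, 0.3434]
tool_rot: [0.142, 0.694, 0.142, -0.692]
wrist_force: [0.0, -0.1, -5.1]
width: 0.157
```

```bash
python3 - <<'E'
from h import *
np.set_printoptions(precision=4,suppress=True)
F=[]
for i in range(5):
    o=r.get_obs();F.append(o["wrist_force"]);r.snapshot("side")
print(np.array(F)[:,2],np.mean(F,0));print(o["time_s"],o["position"],o["width"],toolR(o).as_matrix())
p=np.array([.4003,-.0878,.318])
print(1e3*toolR(o).inv().apply(p-o["position"]))
E
```

```text
[-5.0714 -5.2834 -5.004  -4.8357 -5.9416] [ 0.0008 -0.2743 -5.2272]
6.05 [0.4706 0.1828 0.3398] 0.15333433521318487 [[-0.0027  0.3931 -0.9195]
 [-0.0009 -0.9195 -0.3931]
 [-1.     -0.0002  0.0028]]
[ 22.1807 221.1716 170.9935]
```

Request:
{"op": "step_arm", "data": {
  "targets": [
    [[0,12,9],[0.03,0,0],255],
    [[0,45,35],[0.1,0,0],255],
    [[0,80,62],[0.18,0,0],255],
    [[0,115,89],[0.26,0,0],255],
    [[0,150,116],[0.34,0,0],255],
    [[0,185,143],[0.42,0,0],255],
    [[0,210,163],[0.475,0,0],255],
    [[0,221,171],[0.495,0,0],255]
  ]
}}

```text
time_s: 6.9
position: [0.3991, -0.0908, 0.3406]
tool_rot: [0.035, -0.706, 0.035, 0.707]
wrist_force: [-1.1, 0.9, -5.3]
width: 0.153
```

Request:
{"op": "step_arm", "data": {
  "targets": [
    [[7,0,0],[0,0,0],255],
    [[15,0,0],[0,0,0],255],
    [[22,0,0],[0,0,0],255],
    [[22,0,0],[0,0,0],255],
    [[22,0,0],[0,0,0],255],
    [[22,0,0],[0,0,0],255],
    [[22,0,0],[0,0,0],255],
    [[22,0,0],[0,0,0],255]
  ]
}}

```text
time_s: 7.7
position: [0.4012, -0.0871, 0.3195]
tool_rot: [-0.032, 0.707, -0.032, -0.706]
wrist_force: [0.6, 0.3, -5.3]
width: 0.161
```

```bash
python3 - <<'E'
from h import *
import json
np.set_printoptions(precision=4,suppress=True)
o=r.get_obs();print(o["time_s"],o["position"],o["width"],o["wrist_force"],toolR(o).as_matrix())
json.dump({k:np.array(v).tolist() for k,v in o.items()},open("w4.json","w"))
a=r.snapshot("wrist")[...,::-1];b=r.snapshot("side")[...,::-1];cv2.imwrite("pics/w4.png",a);cv2.imwrite("pics/s4.png",b)
p=np.array([.470,-.0942,.318]);print(1e3*toolR(o).inv().apply(p-o["position"]))
q=proj("side",[.43,-.09,.25]).astype(int);print(q)
x,y=q-[70,70]
m=np.hstack([cv2.resize(a[170:350,230:410],(400,400)),cv2.resize(b[y:y+130,x:x+130],(400,400),interpolation=cv2.INTER_CUBIC)]);print(x,y)
cv2.imwrite("pics/m4.png",m)
E
```

```text
7.7 [ 0.4012 -0.0871  0.3195] 0.16070084824458317 [ 0.6444  0.3001 -5.2787] [[ 0.0004 -0.0909 -0.9959]
 [-0.0002 -0.9959  0.0909]
 [-1.      0.0001 -0.0004]]
[  1.5229   0.78   -69.1966]
[383 192]
313 122
```

View pics/m4.png

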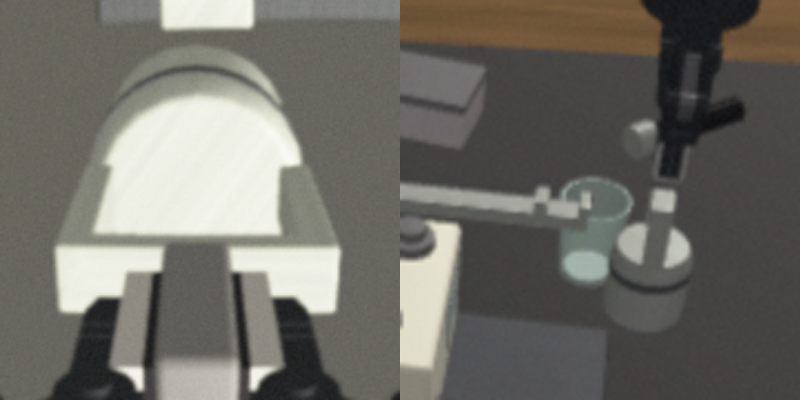

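```bash
python3 - <<'E'
from h import *
import json
np.set_printoptions(precision=4,suppress=True)
o=json.load(open("w4.json"));q=toolR(o)
g=lambda p:((p[0]+.5)/2.2222-.5+230,(p[1]+.5)/2.2222-.5+170)
def inpl(p,d):
    c,v=wray(o,g(p));c=q.inv().apply(c-np.array(o["position"]));v=q.inv().apply(v);return (c+v*(d-c[0])/v[0])
for d in(.036,.038,.040):
    print(d,[inpl(p,d)[1:]*1e3 for p in((57,245),(339,245),(60,312),(337,312))])
h=o["position"][2]-.26
print("lip outer",[inpl(p,h)[1:]*1e3 for p in((163,28),(254,29))])
E
```

```text
0.036 [array([-29.6134,  -9.8332]), array([27.9703, -9.8215]), array([-30.0337,   5.7827]), array([28.6208,  5.8027])]
0.038 [array([-29.9878,  -8.9361]), array([28.3501, -8.9242]), array([-30.4137,   6.8844]), array([29.0091,  6.9047])]
0.04 [array([-30.3623,  -8.0389]), array([28.7299, -8.0269]), array([-30.7937,   7.9861]), array([29.3974,  8.0067])]
lip outer [array([ -8.3429, -50.293 ]), array([ 11.263 , -50.0984])]
```

Request:
{"op": "step_arm", "data": {
  "targets": [
    [[0,1,-5],[0,0,0],255],
    [[0,2,-17],[0,0,0],255],
    [[0,2,-31],[0,0,0],255],
    [[0,2,-45],[0,0,0],255],
    [[0,2,-58],[0,0,0],255],
    [[0,2,-66],[0,0,0],255],
    [[0,2,-69],[0,0,0],255],
    [[0,2,-69],[0,0,0],255]
  ]
}}

```text
time_s: 8.6
position: [0.4697, -0.0954, 0.319]
tool_rot: [0.032, -0.706, 0.032, 0.707]
wrist_force: [-0.7, 0.2, -5.2]
width: 0.162
```

```bash
python3 - <<'E'
from h import *
import json
np.set_printoptions(precision=4,suppress=True)
F=[]
for n in("scene","wrist","side","scene","side"):
    o=r.get_obs();F.append(o["wrist_force"]);a=r.snapshot(n)[...,::-1];cv2.imwrite(f"pics/{n}5.png",a)
    if n=="wrist": json.dump({k:np.array(v).tolist() for k,v in o.items()},open("w5.json","w"))
o=r.get_obs();print(o["time_s"],o["position"],np.mean(F,0),o["qvel"]);q=toolR(o)
print(q.as_matrix())
P=q.apply([.042,-.0007,-.0005])+o["position"];print("bar centre est",P, "to seat in tool mm",1e3*q.inv().apply(np.array([.470,-.0942,P[2]])-P))
w=cv2.imread("pics/wrist5.png");b=cv2.imread("pics/side5.png");s=cv2.imread("pics/scene5.png")
def c(im,p,n): x,y=np.array(p).astype(int)-n//2;print(x,y);return cv2.resize(im[y:y+n,x:x+n],(400,400),interpolation=cv2.INTER_CUBIC)
m=np.hstack([c(w,(320,265),160),c(b,proj("side",[.47,-.094,.27]),70)]);cv2.imwrite("pics/m5.png",m)
E
```

```text
8.85 [ 0.4692 -0.0955  0.3194] [-0.3515  0.1429 -4.9479] [ 0.0007 -0.0009 -0.0002 -0.0007 -0.0013 -0.0011 -0.0013]
[[ 0.0001 -0.0912 -0.9958]
 [-0.0004 -0.9958  0.0912]
 [-1.      0.0004 -0.0001]]
bar centre est [ 0.4697 -0.0949  0.2774] to seat in tool mm [-0.0003 -0.6814 -0.2044]
240 185
331 147
```

View pics/m5.png

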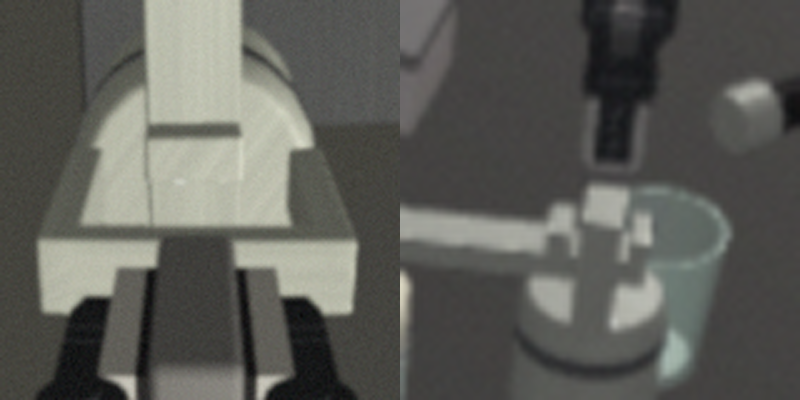

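```bash
python3 - <<'E'
from h import *
import json
np.set_printoptions(precision=2,suppress=True)
o=json.load(open("w5.json"));q=toolR(o)
g=lambda p:((p[0]+.5)/2.5-.5+240,(p[1]+.5)/2.5-.5+185)
def inpl(p,d):
    c,v=wray(o,g(p));c=q.inv().apply(c-np.array(o["position"]));v=q.inv().apply(v);return (c+v*(d-c[0])/v[0])[1:]*1e3
h=o["position"][2]-.26
print("sh back top",inpl((148,137),h),inpl((240,137),h),"sh back bottom",inpl((195,123),h+.01),"sh inner",inpl((195,182),h))
for d in(.038,.040,.042): print(d,[inpl(p,d) for p in((38,240),(356,240),(43,312),(355,312))])
E
```

```text
sh back top [-10.71 -21.7 ] [  7.58 -21.69] sh back bottom [ -1.38 -21.55] sh inner [ -1.37 -12.14]
0.038 [array([-30.23,  -8.57]), array([28.29, -8.56]), array([-30.31,   6.54]), array([29.14,  6.57])]
0.04 [array([-30.61,  -7.67]), array([28.67, -7.66]), array([-30.68,   7.64]), array([29.53,  7.66])]
0.042 [array([-30.99,  -6.76]), array([29.05, -6.76]), array([-31.06,   8.73]), array([29.92,  8.76])]
```

Request:
{"op": "step_arm", "data": {
  "targets": [
    [[4,-0.5,-0.5],[0,0,0],255],
    [[10,-0.5,-0.5],[0,0,0],255],
    [[15,-0.5,-0.5],[0,0,0],255],
    [[18,-0.5,-0.5],[0,0,0],255],
    [[20,-0.5,-0.5],[0,0,0],255],
    [[22,-0.5,-0.5],[0,0,0],255],
    [[24,-0.5,-0.5],[0,0,0],255],
    [[26,-0.5,-0.5],[0,0,0],255]
  ]
}}

```text
time_s: 9.65
position: [0.4702, -0.095, 0.2933]
tool_rot: [-0.032, 0.706, -0.032, -0.706]
wrist_force: [-0.1, 0.9, -4.5]
width: 0.156
```

Request:
{"op": "step_arm", "data": {
  "targets": [
    [[2,0,0],[0,0,0],255],
    [[4,0,0],[0,0,0],255],
    [[6,0,0],[0,0,0],255],
    [[8,0,0],[0,0,0],255],
    [[10,0,0],[0,0,0],255],
    [[12,0,0],[0,0,0],255],
    [[14,0,0],[0,0,0],255],
    [[14,0,0],[0,0,0],255]
  ]
}}

```text
time_s: 10.45
position: [0.4702, -0.0951, 0.2791]
tool_rot: [-0.032, 0.706, -0.032, -0.706]
wrist_force: [0.4, -0.2, -3.3]
width: 0.154
```

```bash
python3 - <<'E'
from h import *
import json
np.set_printoptions(precision=4,suppress=True)
F=[]
for n in("scene","wrist","side","scene","side"):
    o=r.get_obs();F.append(o["wrist_force"]);a=r.snapshot(n)[...,::-1];cv2.imwrite(f"pics/{n}6.png",a)
    if n=="wrist": json.dump({k:np.array(v).tolist() for k,v in o.items()},open("w6.json","w"))
o=r.get_obs();print(o["time_s"],o["position"],np.mean(F,0),np.array(F)[:,2],o["moment"])
w=cv2.imread("pics/wrist6.png");b=cv2.imread("pics/side6.png")
def c(im,p,n): x,y=np.array(p).astype(int)-n//2;print(x,y);return cv2.resize(im[y:y+n,x:x+n],(400,400),interpolation=cv2.INTER_CUBIC)
m=np.hstack([c(w,(320,265),160),c(b,proj("side",[.47,-.094,.23]),70)]);cv2.imwrite("pics/m6.png",m)
E
```

```text
10.7 [ 0.4702 -0.095   0.2794] [ 0.1405  0.3833 -3.1186] [-3.3292 -3.8718 -2.8875 -3.0613 -2.4431] [ 0.0046  0.007  -0.0036]
240 185
329 162
```

View pics/m6.png

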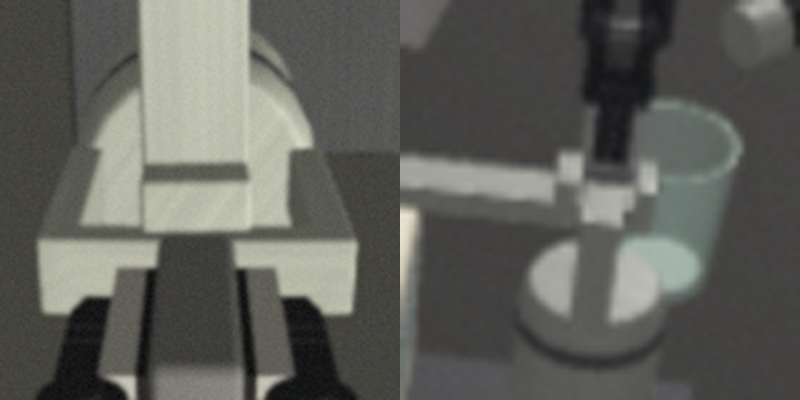

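Request:
{"op": "step_arm", "data": {
  "targets": [
    [[3,0,0],[0,0,0],255],
    [[7,0,0],[0,0,0],255],
    [[12,0,0],[0,0,0],255],
    [[17,0,0],[0,0,0],255],
    [[22,0,0],[0,0,0],255],
    [[26,0,0],[0,0,0],255],
    [[29,0,0],[0,0,0],255],
    [[30,0,0],[0,0,0],255]
  ]
}}

```text
time_s: 11.5
position: [0.4703, -0.095, 0.2491]
tool_rot: [-0.032, 0.706, -0.032, -0.706]
wrist_force: [0.1, -0.5, -0.9]
width: 0.155
```

```bash
cat > f.py <<'E'
from h import *
np.set_printoptions(precision=4,suppress=True)
F=[]
for i in range(16):
    r.snapshot("side");o=r.get_obs();F.append(o["wrist_force"])
F=np.array(F);print(o["time_s"],o["position"],F.mean(0),"sem",F.std(0)/4,np.array(o["qvel"]),o["width"])
E
python3 f.py
```

```text
12.3 [ 0.4702 -0.095   0.2493] [ 0.7153 -0.0783 -0.8495] sem [0.1444 0.1442 0.1434] [ 0.0001  0.0005 -0.002  -0.0003 -0.0012  0.     -0.0008] 0.15613198088491204
```

Request:
{"op": "step_arm", "data": {
  "targets": [
    [[1,0,0],[0,0,0],255],
    [[3,0,0],[0,0,0],255],
    [[5,0,0],[0,0,0],255],
    [[7,0,0],[0,0,0],255],
    [[9,0,0],[0,0,0],255],
    [[10,0,0],[0,0,0],255],
    [[10,0,0],[0,0,0],255],
    [[10,0,0],[0,0,0],255]
  ]
}}

```text
time_s: 13.1
position: [0.4702, -0.095, 0.2394]
tool_rot: [-0.032, 0.706, -0.032, -0.706]
wrist_force: [0.8, 0.3, -0.1]
width: 0.155
```

```bash
sed -i 's/range(16)/range(40)/; s#/4,#/6.3,#' f.py; python3 f.py
```

```text
15.1 [ 0.4702 -0.095   0.2393] [ 2.3292 -0.1618  0.1204] sem [0.0962 0.0673 0.0697] [ 0.0008  0.0016  0.0009  0.0016  0.0004 -0.0014  0.0006] 0.14965484410718652
```

Request:
{"op": "step_arm", "data": {
  "targets": [
    [[0,0,-0.2],[0,0,0],255],
    [[0,0,-0.4],[0,0,0],255],
    [[0,0,-0.5],[0,0,0],255],
    [[0,0,-0.5],[0,0,0],255],
    [[0,0,-0.5],[0,0,0],255],
    [[0,0,-0.5],[0,0,0],255],
    [[0,0,-0.5],[0,0,0],255],
    [[0,0,-0.5],[0,0,0],255]
  ]
}}

```text
time_s: 15.9
position: [0.4703, -0.0951, 0.2392]
tool_rot: [0.032, -0.706, 0.032, 0.707]
wrist_force: [0.5, 0.3, 0.2]
width: 0.156
```

```bash
sed -i 's/range(40)/range(25)/; s#/6.3,#/5,#' f.py; echo 'print(o["moment"])'>>f.py; python3 f.py
```

```text
17.15 [ 0.4705 -0.0951  0.2393] [-1.8731  0.4774  0.0017] sem [0.1858 0.0912 0.09  ] [ 0.0005  0.      0.0003 -0.001   0.0026 -0.0003 -0.0005] 0.15008872718354496
[0.1161 0.7066 0.0158]
```

Request:
{"op": "step_arm", "data": {
  "targets": [
    [[0,0,0.15],[0,0,0],255],
    [[0,0,0.3],[0,0,0],255],
    [[0,0,0.3],[0,0,0],255],
    [[0,0,0.3],[0,0,0],200],
    [[0,0,0.3],[0,0,0],170],
    [[0,0,0.3],[0,0,0],140],
    [[0,0,0.3],[0,0,0],110],
    [[0,0,0.3],[0,0,0],90]
  ]
}}

```text
time_s: 17.95
position: [0.4704, -0.0951, 0.2393]
tool_rot: [-0.032, 0.706, -0.032, -0.706]
wrist_force: [0.7, 0.4, 0.2]
width: 0.645
```

```bash
python3 - <<'E'
from h import *
np.set_printoptions(precision=3,suppress=True)
F=[]
for i in range(4):
    o=r.get_obs();F.append(o["wrist_force"]);a=r.snapshot("wrist" if i==0 else "side")[...,::-1];cv2.imwrite(f"pics/r{i}.png",a)
print(o["time_s"],o["position"],np.mean(F,0),o["width"])
w=cv2.imread("pics/r0.png");b=cv2.imread("pics/r3.png")
def c(im,p,n): x,y=np.array(p).astype(int)-n//2;return cv2.resize(im[y:y+n,x:x+n],(400,400),interpolation=cv2.INTER_CUBIC)
cv2.imwrite("pics/m7.png",np.hstack([c(w,(320,265),160),c(b,proj("side",[.47,-.094,.19]),90)]))
d=cv2.absdiff(cv2.imread("pics/r1.png"),b);print("motion px",(d.max(2)>40).sum())
E
```

```text
18.1 [ 0.47  -0.095  0.239] [0.312 0.208 0.232] 0.647352676076841
motion px 0
```

View pics/m7.png

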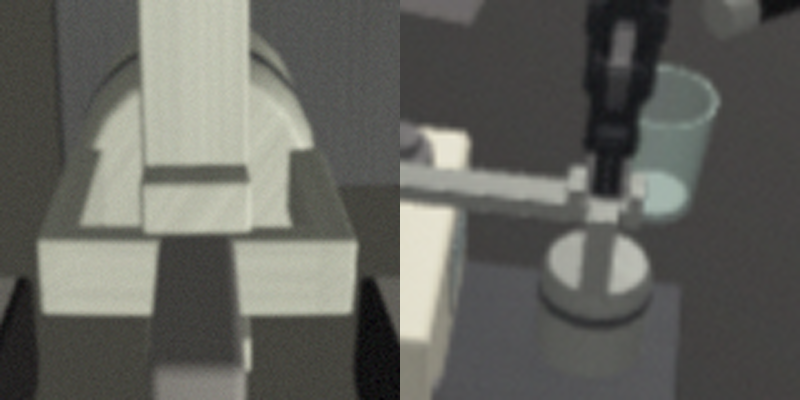

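Picture 10: the canister hangs with its bar between the lip and shoulder at left crop (195,235). The pads are clear of the tab, and no pixels changed between side frames. Retract straight up.

Request:
{"op": "step_arm", "data": {
  "targets": [
    [[0,0,0],[0,0,0],90],
    [[0,0,0],[0,0,0],90],
    [[-10,0,0],[0,0,0],90],
    [[-30,0,0],[0,0,0],90],
    [[-55,0,0],[0,0,0],90],
    [[-80,0,0],[0,0,0],90],
    [[-95,0,0],[0,0,0],90],
    [[-95,0,0],[0,0,0],90]
  ]
}}

```text
time_s: 18.95
position: [0.4714, -0.095, 0.3371]
tool_rot: [-0.032, 0.708, -0.033, -0.705]
wrist_force: [0.2, -0.5, -1.2]
width: 0.647
```

```bash
python3 - <<'E'
from h import *
import json
np.set_printoptions(precision=4,suppress=True)
# key: grey circle on the white housing in w1,w2
C=[]
for f,(x0,y0) in (("w1",(345,25)),("w2",(445,35))):
    im=cv2.imread(f"pics/{f}.png")[y0:y0+65,x0:x0+65];g=cv2.cvtColor(im,cv2.COLOR_BGR2GRAY)
    m=((g<160)&(g>60)).astype(np.uint8)
    n,l,s,c=cv2.connectedComponentsWithStats(m);k=[i for i in range(1,n) if 300<s[i,4]<1800];print(f,[(s[i].tolist(),(c[i]+[x0,y0]).round(1)) for i in k])
ims=[]
for i in range(3):
    o=r.get_obs();a=r.snapshot("side");ims.append(a)
    r.snapshot("scene")
print((cv2.absdiff(ims[0],ims[2]).max(2)>40).sum(),o["time_s"],o["position"],o["wrist_force"])
print(1e3*toolR(o).inv().apply(np.array([.588,-.205,.334])-o["position"]))
E
```

```text
w1 []
w2 []
336 19.15 [ 0.4698 -0.095   0.3335] [-0.9069  0.0236 -0.2543]
[  -0.6869   98.7791 -127.6845]
```

Request:
{"op": "step_arm", "data": {
  "targets": [
    [[0,12,-16],[0,0,0],130],
    [[0,36,-46],[0,0,0],200],
    [[0,62,-80],[0,0,0],255],
    [[0,86,-112],[0,0,0],255],
    [[0,99,-128],[0,0,0],255],
    [[30,99,-128],[0,0,0],255],
    [[65,99,-128],[0,0,0],255],
    [[80,99,-128],[0,0,0],255]
  ]
}}

```text
time_s: 20.05
position: [0.5871, -0.205, 0.2501]
tool_rot: [0.033, -0.704, 0.032, 0.708]
wrist_force: [0.2, 0.1, -1.1]
width: -0.0
```

```bash
python3 - <<'E'
from h import *
import json
np.set_printoptions(precision=4,suppress=True)
for i in range(6): b=r.snapshot("side")
o=r.get_obs();a=r.snapshot("wrist")[...,::-1];cv2.imwrite("pics/w8.png",a);json.dump({k:np.array(v).tolist() for k,v in o.items()},open("w8.json","w"))
r.snapshot("scene");b2=r.snapshot("side")
d=cv2.absdiff(b,b2).max(2)>40;print("moving px",d.sum());cv2.imwrite("pics/s8.png",b2[...,::-1])
print(o["time_s"],o["position"],o["wrist_force"],o["width"],o["qvel"])
m=np.hstack([cv2.resize(a[150:350,220:420],(400,400)),cv2.resize(b2[...,::-1][130:290,280:440],(400,400))]);cv2.imwrite("pics/m8.png",m)
E
```

```text
moving px 0
20.35 [ 0.5896 -0.2053  0.2562] [-0.1809 -0.7934  0.6886] -0.001899060739693411 [-0.0006 -0.005   0.0005  0.0035  0.0019 -0.0066 -0.002 ]
```

View pics/m8.png

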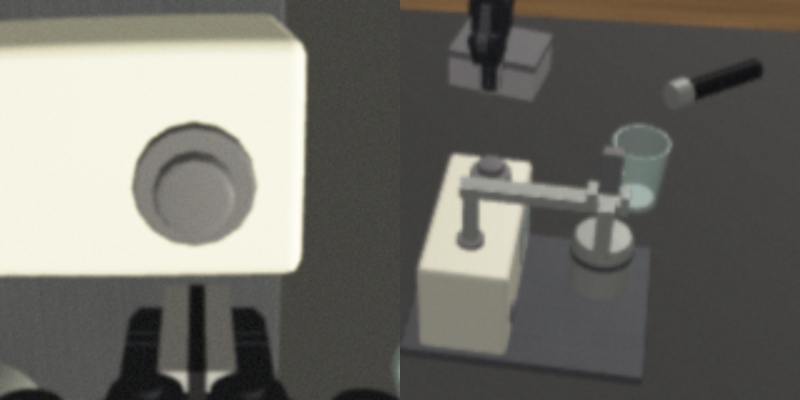

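```bash
python3 - <<'E'
from h import *
import json
np.set_printoptions(precision=4,suppress=True)
o=json.load(open("w8.json"));c,d=wray(o,(316.75,247.75))
for z in(.125,.13,.135): print(c+d*(z-c[2])/d[2])
print(tri([(c,d),ray("side",(316.5,198))]),tri([(c,d),ray("scene",(274,290))]))
oo=r.get_obs();P=(c+d*(.132-c[2])/d[2]);print(1e3*toolR(oo).inv().apply(P-oo["position"]),oo["position"],toolR(oo).as_matrix()[:,0])
# rim radius: left/right of key-top circle at z .132
e=[]
for x in(154,235):
    c,d=wray(o,((x+.5)/2-.5+220,247.75));e.append(c+d*(.132-c[2])/d[2])
print("dia",np.linalg.norm(e[0]-e[1]))
E
```

```text
[ 0.5825 -0.2025  0.125 ]
[ 0.5843 -0.2027  0.13  ]
[ 0.586  -0.2029  0.135 ]
(array([ 0.5853, -0.203 ,  0.1339]), [np.float64(0.0003374677852022721), np.float64(0.00033746778520219497)]) (array([ 0.5842, -0.2028,  0.13  ]), [np.float64(0.00011509888593014126), np.float64(0.00011509888593008289)])
[123.7483  -2.2258   4.8683] [ 0.5893 -0.2053  0.2558] [ 0.0022 -0.0009 -1.    ]
dia 0.02780824215034658
```

Request:
{"op": "step_arm", "data": {
  "targets": [
    [[15,-2,4.5],[0,0,0],255],
    [[45,-2,4.5],[0,0,0],255],
    [[70,-2,4.5],[0,0,0],255],
    [[83,-2,4.5],[0,0,0],255],
    [[89,-2,4.5],[0,0,0],255],
    [[90,-2,4.5],[0,0,0],255],
    [[90,-2,4.5],[0,0,0],255],
    [[90,-2,4.5],[0,0,0],255]
  ]
}}

```text
time_s: 21.3
position: [0.5851, -0.203, 0.1656]
tool_rot: [-0.032, 0.707, -0.032, -0.706]
wrist_force: [-0.3, 0.7, 1.8]
width: -0.001
```

```bash
sed -i 's/range(25)/range(6)/' f.py; python3 f.py
```

```text
21.6 [ 0.5851 -0.203   0.1648] [ 0.0857 -0.1118  1.8979] sem [0.1059 0.0763 0.0469] [-0.0008  0.0037  0.0003  0.0013 -0.0008 -0.001  -0.0017] -0.002465615500699455
[-0.0648 -0.2043  0.0348]
```

Request:
{"op": "step_arm", "data": {
  "targets": [
    [[1,0,0],[0,0,0],255],
    [[2,0,0],[0,0,0],255],
    [[3,0,0],[0,0,0],255],
    [[4,0,0],[0,0,0],255],
    [[4,0,0],[0,0,0],255],
    [[4,0,0],[0,0,0],255],
    [[4,0,0],[0,0,0],255],
    [[4,0,0],[0,0,0],255]
  ]
}}

```text
time_s: 22.4
position: [0.585, -0.203, 0.1611]
tool_rot: [-0.032, 0.707, -0.032, -0.706]
wrist_force: [1.2, -0.8, 7.7]
width: 0.003
```

```bash
python3 f.py
```

```text
22.7 [ 0.5851 -0.203   0.1611] [0.5532 0.0114 8.0436] sem [0.0726 0.0768 0.0695] [ 0.0008 -0.0003  0.0004 -0.001  -0.0018  0.0011 -0.002 ] 0.0034751650715862557
[-0.0364 -0.1709  0.028 ]
```

Request:
{"op": "step_arm", "data": {
  "targets": [
    [[0.5,0,0],[0,0,0],255],
    [[1,0,0],[0,0,0],255],
    [[1,0,0],[0,0,0],255],
    [[1,0,0],[0,0,0],255],
    [[1,0,0],[0,0,0],255],
    [[1,0,0],[0,0,0],255],
    [[1,0,0],[0,0,0],255],
    [[1,0,0],[0,0,0],255]
  ]
}}

```text
time_s: 23.5
position: [0.5851, -0.203, 0.161]
tool_rot: [-0.032, 0.707, -0.033, -0.706]
wrist_force: [-1.8, 0.9, 14.1]
width: 0.002
```

Request:
{"op": "step_arm", "data": {
  "targets": [
    [[-2,0,0],[0,0,0],255],
    [[-6,0,0],[0,0,0],255],
    [[-12,0,0],[0,0,0],255],
    [[-25,0,0],[0,0,0],255],
    [[-50,0,0],[0,0,0],255],
    [[-80,0,0],[0,0,0],255],
    [[-100,0,0],[0,0,0],255],
    [[-100,0,0],[0,0,0],255]
  ]
}}

```text
time_s: 24.3
position: [0.5856, -0.203, 0.2631]
tool_rot: [-0.032, 0.708, -0.033, -0.705]
wrist_force: [-0.1, 0.4, -0.5]
width: 0.001
```

```bash
python3 - <<'E'
from h import *
np.set_printoptions(precision=3,suppress=True)
for i in range(8): b=r.snapshot("side")
r.snapshot("scene");b2=r.snapshot("side");a=r.snapshot("wrist")[...,::-1]
o=r.get_obs();print(o["time_s"],o["position"],o["wrist_force"],"moving px",(cv2.absdiff(b,b2).max(2)>40).sum())
s8=cv2.imread("pics/s8.png");print("canister/hook change vs before press",(cv2.absdiff(s8,b2[...,::-1])[180:260,335:400].max(2)>40).sum())
cv2.imwrite("pics/m9.png",np.hstack([cv2.resize(a[150:350,220:420],(400,400)),cv2.resize(b2[...,::-1][130:290,280:440],(400,400))]))
E
```

```text
24.85 [ 0.584 -0.203  0.259] [0.464 0.321 0.528] moving px 0
canister/hook change vs before press 0
```

```bash
python3 -c "
from station import r
print(r.job_done()); print(r.get_obs()['time_s'])"
```

```text
the job is handed in; nothing more can be done
None
the job is handed in; nothing more can be done
```

The canister is hanging in the hook seat, the read key was pressed fully down and released, and the job was handed in at about 25 s of the 67 s allowed; no verdict was reported.

- **Choice and grasp:** I took the grey canister with the bail and left the two yellow look-alikes and the tin alone. I gripped it by its tab, passed the bail over the hook's lip and lowered it into the seat.
- **Lowering:** I went down in small steps until the wrist force averaged 0.0 ± 0.1 N vertically. That was about 58 mm of dip, for a weight of roughly 5 N. A sideways force of about ±2 N built up while I held it there, so I nudged it back before opening the fingers. I did not re-measure the sideways force before letting go.
- **Key press:** The fingertips pushed the key to its stop: force rose from 8 to 14 N with no further travel. I then lifted clear by about 100 mm.
- **Last checks:** Just after release, and again before and after the press, pixel comparisons of the side view showed no movement of the canister or hook. After the press the wrist force was back near zero.
- **What did not check out:**
  - One comparison, taken during the retreat, showed 336 changed pixels. I put that down to the arm moving; the later comparisons showed none.
  - I did not see the key back up, because the final picture was refused at the 12-picture limit. I rely on its spring and the cleared fingers.
  - The fingertips met the key about 5 mm higher than the cameras had put it.

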